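Swing the juicer's spout over the jug and open its tap

ROBOT

A 7-joint arm with a two-finger parallel gripper is mounted at the origin on the work surface. World frame = base frame: x ahead of the robot, y to its left, z up, the work surface at z = 0. Lengths are in m, angles in rad, forces in N, time in s.
With the tool pointing down it reaches from about 0.4 to 0.875 m from the base axis. Payload 6.5 kg.
Tool frame: the origin (TCP) lies on the centre line of the jaws, within the pads' length; the fingertips stand 17 mm ahead of it and the grasp point (between the pads) lies 2 mm behind it (r.tcp_to_tips is the z of the fingertips in the tool frame, in m); z points along the fingers, y is the line along which they close (so a half turn about z gives the same grasp; the last joint's range is limited). The gripper opens to 85 mm and grips with 20 to 120 N. Pads are 22 mm wide; open, the fingers measure 114 mm over their backs; the gripper's body (76 mm by 85 mm) begins 54 mm behind the grasp point. The pads swing forward as they close: fully open they stand 13 mm farther back than shut.
Start: joints at [1.133, 0.536, -0.004, 1.538, 0.003, 1.067, -0.071], TCP at [0.236, -0.606, 0.211] pointing down, gripper open.
Joint ranges: [-2.7, 2.7], [-0.37, 2.16], [-1.27, 1.26], [0.24, 2.4], [-1.31, 4.45], [0.19, 1.91], [-2.76, 2.76]. Speed limits (rad/s): [2.39, 2.39, 3.14, 3.14, 3.14, 3.14, 3.14].

INTERFACE

Orientations are given as a unit quaternion [x, y, z, w].
In Python, from rig import r gives the robot as it stands.
- The arm moves only by the tool send_rows, never from a script. Its argument "rows" is a list of rows, each a list of 5 numbers: the finger opening in m, from 0 to 0.0854, then the shift along the world's x, y, z in m, then the turn about the world's z in degrees. In form: [[hand, x, y, z, turn], ...]. A call has 1 to 12 rows; each row shifts and turns the commanded pose from where the row before left it; what a row does not reach is not made up. A row lasts 1/8 s, in which the tool goes at most 62.5 mm and 10.7 degrees, less where a joint would pass 70% of its speed; a pose out of reach is approached as far as the arm can. A call with a gripper value outside its range is refused whole. The fingers move at their own pace and stop on an object; "grip_force" is the grip in N (left out, the last holds). Time passes only in rows, so rows that do not move let the fingers close. It gives the time, the measured TCP pose, the force, the opening and the grip force at its end, in the units of the state.
- r.get_obs(): the state, without advancing time (a new reading comes with each control period).
- r.get_image(name): name is "scene" or "top"; returns a dict with "image" (480x640x3 uint8, red, green, blue), "z_map" (480x640 float32, m along the optical axis (not along the pixel's ray), 0 where there is no reading), "fx", "fy", "cx", "cy" (pixels), "camera_from_world" (4x4, takes a point from world to camera coordinates). Camera axes: x right, y down, z forward; pixel columns grow to the right and rows downward; lengths in m; the calibration is good to about 2 mm. A picture is of the moment at which its call begins.
- r.job_done(): hands the job in; it is judged then, once.
Trained networks look in a picture, given as the dict that the camera call returned (one of the last four; its "shot" number tells which), for a name from the list of things; names that differ only in an ending like _2 or _b are one class to them, and where a whole thing is asked for, a point or a joint stands for the part that bears it (a point fixed in the world has none). Each returns a list of dicts, best first, with "score" (0 to 1); they miss things now and then, are a little off and sometimes report something else, mostly with a low value. They report only what shows in the picture. A call takes as long as a camera call. They do not tell look-alikes from the thing itself.
- r.look_for(picture, thing): "bbox" ([left, top, right, bottom] in pixels, round what is visible of it).
- r.trace(picture, thing): "mask" (480x640 bool, what is visible of it) and "bbox" ([left, top, right, bottom] in pixels, round what is visible of it).
- r.mark_of(picture, thing): "position" ([column, row] in pixels: a listed point, or the origin of a listed thing).
The state is a dict: "t": time; "joints": joint angles; "dq": joint speeds; "effort": joint torques, N m; "eef_pos": TCP position; "ee_rot": TCP orientation; "wrist_force": force on the tool from outside, world axes, zero at the start; "ft_torque": the same for the moment, N m; "width": opening from 0.0 (shut) to 1.0 (fully open); "grip_force": force on a finger pad.
Only numpy, scipy, OpenCV 4.12 (cv2) and the standard library are available. Lean on these libraries where they do the work, as an engineer would, in place of code of your own. Each camera call takes 0.05 s, during which the arm holds its last target. There are 200 camera calls.

TASK

Get the juicer ready to drain: with a fingertip, gently push its swivelling spout round until the nozzle stands over the middle of the glass jug's mouth, and only then push the tap lever on top of the post counter-clockwise to its stop, fully open. Push only, grip and lift nothing, and leave the jug, the two cups and everything else standing where they are.

Things in the scene. Friction and masses are not known exactly. Their poses are not given: they have to be found in the camera images.
- juicer: Chrome lever juicer, fixed. Origin: on the surface at the foot of a slim post (radius 13 mm), the vertical axis of both spout and tap lever. The press (foot 200 x 170 mm, 640 mm tall; not used) stands 340 mm from the post along the juicer's own -y, joined to it by a fixed level pipe (radius 11 mm, axis 222 mm high). Its +x points roughly away from the robot; place and yaw vary.
- spout (a joint): Angle of the spout about the post, rad, counter-clockwise positive from above. A level round tube, radius 9 mm, axis 186 mm above the surface, 175 mm long from the post's axis to a turned-down nozzle; hub radius 22 mm. 0 = along the juicer's own -x; range -1.6 to 1.3. Friction 0.22 N m (1.5 N at 145 mm), no spring; stays where it is left.
- nozzle (a point): Centre of the nozzle's lower end, 150 mm above the surface and 175 mm from the post's axis.
- tap (a joint): Angle of the tap lever about the same axis, rad, counter-clockwise positive from above. 0 = closed, along the juicer's own +x; 1.571 = fully open at a fixed stop, along its own +y. Starts closed or nearly so. Friction 0.13 N m (2.2 N at 60 mm), no spring; stays where it is left.
- lever_end (a point): Middle of the outer end of the tap lever, a flat steel bar 10 mm wide and 16 mm high on top of the post; 86 mm from the post's axis, 254 mm above the surface (bar 246 to 262 mm high). Lever's hub radius 17 mm; valve body under it radius 21 mm, 205 to 240 mm high.
- jug: Glass measuring jug, loose, 125 mm tall, outer radius 47 mm at the foot, 55 mm at the rim, loop handle on its -x side reaching 91 mm from its axis. Origin: centre of its underside. It stands at one of three places round the spout's sweep, the cups at the other two (which is where varies); its axis is 160 to 190 mm from the post's.
- jug_mouth (a point): Centre of the jug's open mouth, level with its rim, 125 mm above the surface; the opening's radius is 51 mm.
- cup_a: White ceramic cup without handle, loose, rim radius 41 mm, 90 mm tall, under the spout's sweep. Origin: centre of its underside.
- cup_b: The other, identical ceramic cup, loose.
- lid: Green silicone lid, loose disc of 140 mm diameter, 26 mm high with its knob. Origin: centre of its underside. Bystander.
- bowl: Steel bowl, loose, rim radius 75 mm, 60 mm tall. Origin: centre of its underside. Bystander.
- bottle: Amber glass bottle, loose, radius 34 mm, 200 mm tall. Origin: centre of its underside. Bystander.
- jar: Glass jar with white cap, loose, radius 36 mm, 95 mm tall. Origin: centre of its underside. Bystander.
- spoon: Spoon lying on the surface, loose. Bystander.
Mind the look-alikes: they are no part of the job. What is shaped like the jug but pink or yellow is not meant.

How it is judged:
On the way, in this order (a step that is already met when the one before it is completed fails the run):
1. the nozzle is over the jug's mouth, the tap still closed (horizontal distance between nozzle and jug_mouth below 0.025 m and value of joint tap below 0.4 rad), for 0.2 s.
2. the tap lever is pushed to its stop, the nozzle still over the jug (horizontal distance between nozzle and jug_mouth below 0.025 m and value of joint tap above 1.42 rad), for 0.2 s.
At the end, for the whole second after the job is handed in: The nozzle's end is within 25 mm (horizontally) of the centre of the jug's mouth, the tap lever is at least 1.42 rad open (stop at 1.571), the spout is still, and the jug and both cups stand upright and still within 20 mm of where they began (all of step 2 and velocity of joint spout between -0.03 and 0.03 rad/s and angle between each of jug, cup_a, cup_b's own z axis and vertical below 0.1 rad and linear speed of each of jug, cup_a, cup_b below 0.02 m/s and distance of each of jug, cup_a, cup_b from where it was at the start of the episode below 0.02 m); the robot touches nothing.
It fails at once if the tap is opened (beyond 0.4 rad) while the nozzle is not over the jug (more than 35 mm from the mouth's centre) (value of joint tap above 0.4 rad and horizontal distance between nozzle and jug_mouth above 0.035 m).
It fails at once if the jug or a cup is lifted, tipped or shifted by more than 20 mm (distance of any of jug, cup_a, cup_b from where it was at the start of the episode above 0.02 m or angle between any of jug, cup_a, cup_b's own z axis and vertical above 0.25 rad or height (world z) of any of jug, cup_a, cup_b above 0.012 m).
It fails at once if a bystander (lid, bowl, bottle, jar, spoon) is moved by more than 20 mm (distance of any of lid, bowl, bottle, jar, spoon from where it was at the start of the episode above 0.02 m).
It fails at once if the spout is gripped or shoved (more than 30 N between fingers and spout) (contact force between the fingers and spout above 30 N).
It fails at once if the tap lever is gripped or forced (more than 38 N between fingers and lever) (contact force between the fingers and tap above 38 N).
It also fails if it takes over 59 s, if anything falls off the work surface, if the arm or the gripper's body presses on something with over 40 N, if the wrist force passes 120 N, or if a joint passes its speed limit or range.

## Working session

There is one attempt and no reset: what is moved stays moved. The work goes in short steps, Python scripts to look and compute and a tool call to move; the robot and the scene stay as the last step left them, time stands still between calls to the robot, and variables do not carry over. Pictures are saved under pics/ and viewed, at most 10 in all, crops included, and the job is handed in when it is done.

Besides the shell and the picture viewer there is one more tool, called after ">>>" in YAML: its name, and indented under it one key for each argument. send_rows: Moves the arm, as the interface text tells. Its arguments: {"type":"object","properties":{"rows":{"type":"array"},"grip_force":{"type":"number"}},"required":["rows"]}

```bash
ls; mkdir -p pics; cat > h.py <<'E'
import numpy as np, cv2
from rig import r
def world(p,u,v,z=None):
    """pixel -> world; from z_map (median 3x3), or by crossing with the plane of height z"""
    T=np.linalg.inv(p["camera_from_world"]); u=float(u);v=float(v)
    d=np.array([(u-p["cx"])/p["fx"],(v-p["cy"])/p["fy"],1.])
    o=T[:3,3]; D=T[:3,:3]@d
    if z is None:
        i,j=int(round(v)),int(round(u)); m=p["z_map"][max(i-1,0):i+2,max(j-1,0):j+2]; m=m[m>0]
        if not len(m): return np.full(3,np.nan)
        return o+D*np.median(m)
    return o+D*(z-o[2])/D[2]
def pix(p,w):
    c=p["camera_from_world"]@np.append(w,1); return p["fx"]*c[0]/c[2]+p["cx"],p["fy"]*c[1]/c[2]+p["cy"]
E
python3 - <<'E'
from h import *
np.set_printoptions(precision=3,suppress=True)
for n in("top","scene"):
    p=r.get_image(n); cv2.imwrite(f"pics/{n}1.png",p["image"][:,:,::-1])
    for t,z in(("juicer",0),("nozzle",.15),("lever_end",.254),("jug",0),("jug_mouth",.125),("cup_a",0),("bottle",0),("jar",0),("bowl",0),("lid",0),("spoon",0)):
        for m in r.mark_of(p,t)[:4]:
            print(n,t,round(m["score"],2),np.round(m["position"]),world(p,*m["position"],z))
print(r.get_obs()["eef_pos"],r.get_obs()["ee_rot"],r.tcp_to_tips)
E
```

```text
pics
top juicer 0.76 [298. 248.] [0.564 0.021 0.   ]
top nozzle 0.89 [299. 304.] [0.404 0.014 0.15 ]
top nozzle 0.3 [172. 315.] [0.384 0.354 0.15 ]
top lever_end 0.67 [296. 200.] [0.668 0.008 0.254]
top jug 0.96 [484. 240.] [ 0.575 -0.542  0.   ]
top jug 0.88 [334. 294.] [ 0.422 -0.085  0.   ]
top jug 0.8 [352. 197.] [ 0.718 -0.149  0.   ]
top jug_mouth 0.76 [338. 298.] [ 0.416 -0.091  0.125]
top jug_mouth 0.66 [356. 182.] [ 0.736 -0.152  0.125]
top jug_mouth 0.58 [502. 236.] [ 0.575 -0.549  0.125]
top cup_a 0.9 [282. 301.] [0.408 0.074 0.   ]
top cup_a 0.88 [246. 262.] [0.528 0.179 0.   ]
top bottle 0.88 [226. 199.] [0.723 0.241 0.   ]
top jar 0.63 [291. 191.] [0.741 0.039 0.   ]
top jar 0.35 [404. 323.] [ 0.331 -0.291  0.   ]
top bowl 0.94 [170. 233.] [0.624 0.412 0.   ]
top lid 0.93 [176. 310.] [0.388 0.393 0.   ]
top lid 0.5 [248. 258.] [0.538 0.174 0.   ]
top spoon 0.56 [403. 321.] [ 0.339 -0.287  0.   ]
scene juicer 0.72 [345. 254.] [ 0.408 -0.095  0.   ]
scene juicer 0.66 [338. 306.] [ 0.574  0.014 -0.   ]
scene nozzle 0.62 [386. 221.] [0.397 0.017 0.15 ]
scene lever_end 0.63 [309. 238.] [0.669 0.011 0.254]
scene lever_end 0.18 [298. 355.] [0.902 0.192 0.254]
scene jug 0.69 [244. 311.] [ 0.725 -0.145  0.   ]
scene jug_mouth 0.83 [343. 219.] [ 0.427 -0.091  0.125]
scene jug_mouth 0.72 [236. 271.] [ 0.733 -0.146  0.125]
scene jug_mouth 0.59 [181. 180.] [ 0.569 -0.548  0.125]
scene cup_a 0.95 [411. 328.] [0.521 0.182 0.   ]
scene cup_a 0.86 [398. 281.] [0.408 0.072 0.   ]
scene bottle 0.71 [385. 399.] [0.717 0.246 0.   ]
scene jar 0.84 [298. 353.] [0.74  0.037 0.   ]
scene bowl 0.58 [485. 416.] [0.625 0.415 0.   ]
scene bowl 0.24 [341. 255.] [ 0.42 -0.1   0.  ]
scene lid 0.83 [532. 339.] [0.38  0.403 0.   ]
scene spoon 0.71 [306. 214.] [ 0.336 -0.297  0.   ]
[ 0.236 -0.606  0.211] [ 0.983  0.185 -0.    -0.   ] 0.017
```

View pics/top1.png

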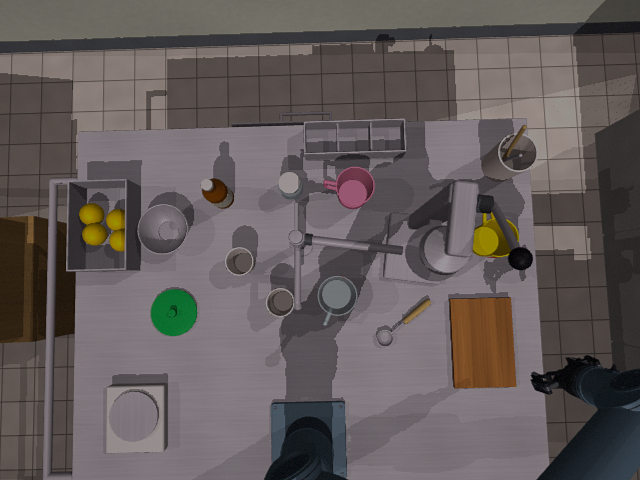

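View pics/scene1.png

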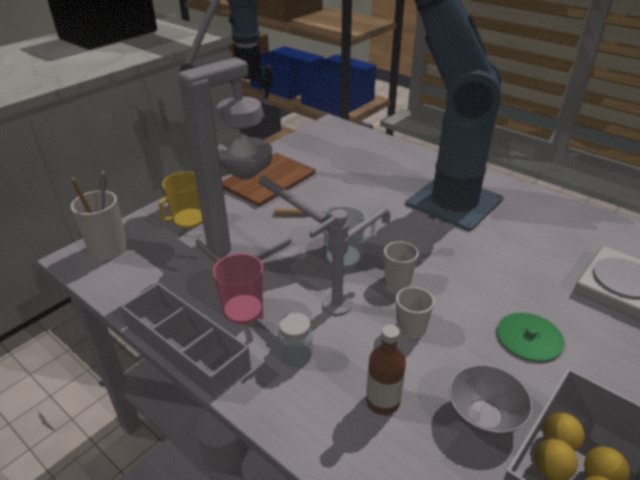

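Three jug-shaped things in the top view: clear glass (337,297), pink (352,187), yellow (490,237). Only the clear one fits ("glass", under the spout's sweep). I'll confirm that in an enlarged crop and refine the axis and mouth.

```bash
python3 - <<'E'
from h import *
np.set_printoptions(precision=3,suppress=True)
p=r.get_image("top"); q=r.get_image("scene")
c=cv2.resize(p["image"][170:350,230:430],None,fx=4,fy=4,interpolation=cv2.INTER_CUBIC)[:600]
c=cv2.resize(p["image"][175:325,230:430],None,fx=4,fy=4,interpolation=cv2.INTER_CUBIC)
cv2.imwrite("pics/crop1.png",c[:,:,::-1])
# 3D points by height bands round the post
for n,I in(("top",p),("scene",q)):
    v,u=np.nonzero(I["z_map"]>0); z=I["z_map"][v,u]
    C=np.stack([(u-I["cx"])/I["fx"]*z,(v-I["cy"])/I["fy"]*z,z,np.ones_like(z)])
    W=(np.linalg.inv(I["camera_from_world"])@C)[:3].T
    near=np.hypot(W[:,0]-.567,W[:,1]-.018)<.21
    for nm,lo,hi in(("lever",.247,.275),("pipe",.21,.238),("spout",.18,.2),("rims",.118,.132)):
        s=W[near&(W[:,2]>lo)&(W[:,2]<hi)]
        print(n,nm,len(s),s.min(0) if len(s) else'',s.max(0) if len(s) else'')
        if len(s)>5 and nm!="rims":
            a=cv2.fitLine(s[:,:2].astype(np.float32),cv2.DIST_HUBER,0,.01,.01).ravel(); print("   line dir",a[:2],"pt",a[2:])
    for t in("jug","spout","tap"):
        for m in r.trace(I,t)[:3]:
            b=m["bbox"]; print(n,t,round(m["score"],2),b)
            if t=="tap" or t=="spout":
                k=m["mask"][v,u]; s=W[k]; print("  ",len(s),np.median(s,0) if len(s) else'')
E
```

```text
top lever 265 [ 0.559 -0.005  0.247] [0.662 0.027 0.271]
   line dir [ 0.999 -0.044] pt [0.611 0.01 ]
top pipe 642 [ 0.536 -0.19   0.211] [0.594 0.031 0.238]
   line dir [0.135 0.991] pt [ 0.559 -0.097]
top spout 426 [ 0.395 -0.003  0.18 ] [0.565 0.03  0.2  ]
   line dir [ 1.    -0.027] pt [0.477 0.014]
top rims 188 [ 0.376 -0.159  0.118] [ 0.742 -0.035  0.131]
top jug 0.9 [314.9, 275.9, 358.3, 325.6]
top jug 0.76 [321.4, 167.9, 372.7, 211.6]
top jug 0.55 [470.7, 210.3, 518.5, 263.3]
top spout 0.72 [295.0, 246.9, 297.9, 310.2]
   433 [0.476 0.014 0.193]
top tap 0.63 [225.9, 250.0, 252.4, 279.5]
   707 [0.528 0.195 0.026]
scene lever 417 [ 0.556 -0.006  0.247] [0.66  0.027 0.266]
   line dir [ 0.997 -0.078] pt [0.613 0.012]
scene pipe 772 [ 0.538 -0.191  0.21 ] [0.597 0.031 0.238]
   line dir [0.167 0.986] pt [ 0.566 -0.098]
scene spout 517 [ 0.399 -0.006  0.18 ] [0.597 0.032 0.2  ]
   line dir [ 1.    -0.015] pt [0.485 0.017]
scene rims 195 [ 0.376 -0.162  0.118] [0.741 0.021 0.132]
scene jug 0.96 [159.0, 174.2, 201.3, 226.4]
scene jug 0.81 [325.9, 204.5, 374.3, 266.9]
scene jug 0.58 [214.6, 253.4, 260.7, 324.1]
scene spout 0.82 [330.0, 209.1, 390.8, 252.2]
   676 [0.514 0.018 0.192]
scene tap 0.91 [312.8, 211.0, 346.1, 236.6]
   448 [0.591 0.011 0.261]
```

View pics/crop1.png

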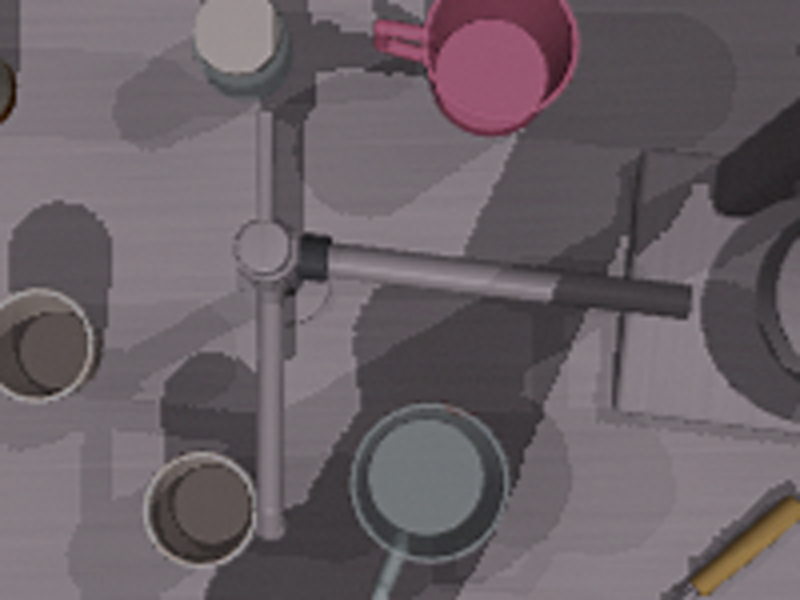

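Crop confirms it: clear glass jug at crop (430,482) = image (337.5,295.7), beside the spout. The pink one is opaque and off to the back. Lever points away from the robot, and the spout points towards it.

```bash
python3 - <<'E'
from h import *
np.set_printoptions(precision=3,suppress=True)
p=r.get_image("top")
W=lambda x,y,z: world(p,230+x/4-.375,175+y/4-.375,z)
for n,x,y,z in(("mouth",430,483,.125),("hub",265,247,.262),("leverend",265,110,.262),("spoutend",270,540,.19),("noz",270,526,.19),("spoutmid",270,400,.195),("cupL",45,345,.09),("cupR",201,508,.09),("jarcap",238,36,.095),("handle",380,600,.1)): print(n,W(x,y,z))
P=np.array([.575,.0135]);M=W(430,483,.125)[:2]
d=M-P; print("dist",np.hypot(*d),"angle",np.degrees(np.arctan2(d[1],d[0]))%360)
E
```

```text
mouth [ 0.424 -0.091  0.125]
hub [0.575 0.01  0.262]
leverend [0.661 0.008 0.262]
spoutend [0.392 0.015 0.19 ]
noz [0.401 0.015 0.19 ]
spoutmid [0.482 0.013 0.195]
cupL [0.527 0.179 0.09 ]
cupR [0.409 0.07  0.09 ]
jarcap [0.744 0.037 0.095]
handle [ 0.343 -0.054  0.1  ]
dist 0.18379529671447017 angle 214.50886471234946
```

>>> send_rows:
  rows:
    - [0,0,0,0.045,0]
    - [0,0,0,0.045,0]
    - [0,-0.009,0.046,0,-5]
    - [0,-0.009,0.046,0,-5]
    - [0,-0.009,0.047,0,-5]
    - [0,-0.009,0.047,0,-6]
    - [0,0.035,0.0375,0,0]
    - [0,0.035,0.0375,0,0]
    - [0,0.035,0.0375,0,0]
    - [0,0.035,0.0375,0,0]
    - [0,0,0,0,0]
    - [0,0,0,0,0]

```text
t: 3.15
eef_pos: [0.3397, -0.2701, 0.3015]
ee_rot: [1.0, 0.003, -0.0, 0.0]
wrist_force: [-0.5, 0.0, -0.5]
width: -0.002
grip_force: 0.0
```

>>> send_rows:
  rows:
    - [0,0.02,0.042,0,0]
    - [0,0.022,0.042,0,0]
    - [0,0.022,0.043,0,0]
    - [0,0.021,0.043,0,0]
    - [0,0.005,0.05,0,0]
    - [0,0,0.05,0,0]
    - [0,0,0.06,0,0]
    - [0,0,0,0,0]
    - [0,0,0,0,0]

```text
t: 4.28
eef_pos: [0.4302, 0.0586, 0.3013]
ee_rot: [1.0, 0.002, -0.0, 0.0]
wrist_force: [0.1, -0.3, -1.0]
width: -0.0
grip_force: 0.0
```

```bash
python3 - <<'E'
from h import *
o=r.get_obs(); print(o["t"],o["eef_pos"],o["ee_rot"],o["width"],o["joints"],r.tcp_to_tips)
p=r.get_image("top"); cv2.imwrite("pics/top2.png",p["image"][:,:,::-1])
E
```

```text
4.275 [0.43023898 0.05862825 0.3013372 ] [ 9.99998638e-01  1.59025150e-03 -1.89517324e-04  3.99854034e-04] -0.0004944759590571734 [ 0.28103205  0.09603099 -0.55042857  1.93675603  0.0563821   1.12411694
 -1.85936143] 0.017
```

View pics/top2.png

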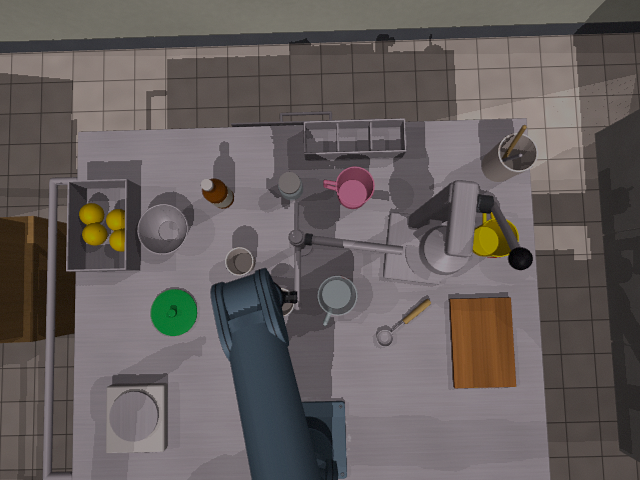

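Gripper at px (285,297), left of the spout at (297,290) and clear of it. Next I descend, then follow the arc.

>>> send_rows:
  rows:
    - [0,0,0,-0.04,0]
    - [0,0,0,-0.04,0]
    - [0,0,0,-0.035,0]
    - [0,0,-0.006,0,0]
    - [0,0,-0.006,0,0]
    - [0,0,-0.006,0,0]
    - [0,0,0,0,0]
    - [0,0,0,0,0]

```text
t: 5.32
eef_pos: [0.4305, 0.0425, 0.187]
ee_rot: [1.0, 0.003, 0.001, 0.0]
wrist_force: [-0.5, 0.7, -0.1]
width: -0.001
grip_force: 0.0
```

```bash
python3 - <<'E'
from h import *
P=np.array([.575,.012])
for a in range(180,217,4):
    a=min(a,214.5);t=np.radians(a);u=np.array([np.cos(t),np.sin(t)]);n=np.array([-u[1],u[0]])
    print(a,np.round(P+.145*u-.0235*n,4))
q=r.get_image("scene"); cv2.imwrite("pics/sc2.png",cv2.resize(q["image"][130:330,250:470],None,fx=3,fy=3)[:,:,::-1][:600])
E
```

```text
180 [0.43   0.0355]
184 [0.4287 0.0253]
188 [0.4281 0.0151]
192 [0.4283 0.0048]
196 [ 0.4291 -0.0054]
200 [ 0.4307 -0.0155]
204 [ 0.433  -0.0255]
208 [ 0.4359 -0.0353]
212 [ 0.4396 -0.0449]
214.5 [ 0.4422 -0.0508]
```

View pics/sc2.png

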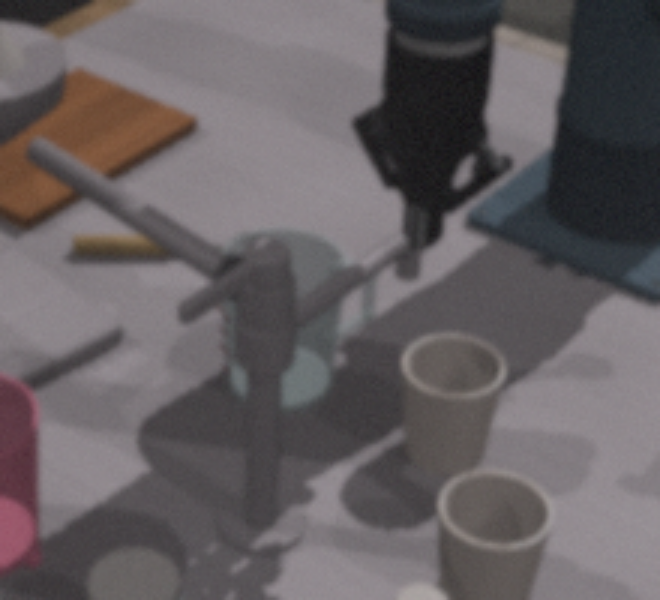

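Finger at crop (420,220) is beside the spout near the nozzle (410,265), well above the cups. I'll push round most of the way, then check.

>>> send_rows:
  rows:
    - [0,0,-0.007,0,0]
    - [0,-0.001,-0.01,0,4]
    - [0,-0.001,-0.01,0,4]
    - [0,0,-0.01,0,4]
    - [0,0.001,-0.01,0,4]
    - [0,0.001,-0.01,0,4]
    - [0,0.002,-0.01,0,4]
    - [0,0.003,-0.01,0,4]
    - [0,0,0,0,0]
    - [0,0,0,0,0]

```text
t: 6.62
eef_pos: [0.435, -0.0343, 0.1864]
ee_rot: [0.97, 0.244, -0.0, -0.0]
wrist_force: [-0.3, 0.3, -0.2]
width: -0.001
grip_force: 0.0
```

```bash
cat > m.py <<'E'
from h import *
np.set_printoptions(precision=4,suppress=True)
print(r.get_obs()["eef_pos"],r.get_obs()["ee_rot"],r.get_obs()["joints"][6])
P=np.array([.575,.012])
for n in("top","scene"):
    I=r.get_image(n); v,u=np.nonzero(I["z_map"]>0); z=I["z_map"][v,u]
    C=np.stack([(u-I["cx"])/I["fx"]*z,(v-I["cy"])/I["fy"]*z,z,np.ones_like(z)])
    W=(np.linalg.inv(I["camera_from_world"])@C)[:3].T
    d=W[:,:2]-P; R=np.hypot(*d.T); A=np.degrees(np.arctan2(d[:,1],d[:,0]))%360
    for nm,lo,hi,r0,r1,a0,a1 in(("spout",.183,.2,.04,.115,150,240),("lever",.25,.27,.03,.08,-1,361)):
        k=(W[:,2]>lo)&(W[:,2]<hi)&(R>r0)&(R<r1)&(A>a0)&(A<a1); s=W[k,:2]
        if len(s): m=np.mean(s-P,0); print(n,nm,k.sum(),"angle",np.degrees(np.arctan2(m[1],m[0]))%360)
    for t,zz in(("nozzle",.15),("jug_mouth",.125),("lever_end",.254)):
        for m in r.mark_of(I,t)[:2]: print(n,t,round(m["score"],2),world(I,*m["position"],zz))
E
python3 m.py
```

```text
[ 0.435  -0.0343  0.1864] [ 0.9698  0.2439 -0.0001 -0.0001] -1.2742613602853743
top spout 144 angle 179.10707905865814
top lever 80 angle 357.4237741069807
top nozzle 0.44 [0.7197 0.0343 0.15  ]
top jug_mouth 0.68 [ 0.5727 -0.5387  0.125 ]
top jug_mouth 0.61 [ 0.7325 -0.1493  0.125 ]
top lever_end 0.69 [0.6631 0.0056 0.254 ]
scene spout 200 angle 177.94627864480074
scene lever 144 angle 357.15607468709135
scene nozzle 0.63 [0.3965 0.0056 0.15  ]
scene jug_mouth 0.91 [ 0.573  -0.5433  0.125 ]
scene jug_mouth 0.61 [ 0.4245 -0.0883  0.125 ]
scene lever_end 0.56 [0.6597 0.0058 0.254 ]
scene lever_end 0.23 [0.6541 0.209  0.254 ]
```

The spout did not move and there was no force, so I need to look.

```bash
python3 - <<'E'
from h import *
q=r.get_image("scene"); print(q["z_map"][220,380:395:5],[pix(q,w) for w in([.43,.0135,.186],[.40,.0135,.15],[.435,-.034,.169],[.435,-.034,.186])])
cv2.imwrite("pics/sc3.png",cv2.resize(q["image"][150:280,300:440],None,fx=4.5,fy=4.5,interpolation=cv2.INTER_CUBIC)[:,:,::-1])
E
```

```text
[1.5340766 1.2618209 1.5319549] [(np.float64(378.3149550225286), np.float64(214.3888853933346)), (np.float64(384.6760980692392), np.float64(221.37834881920173)), (np.float64(360.17055574916753), np.float64(213.9359876983378)), (np.float64(360.4720735727398), np.float64(207.9536495672697))]
```

View pics/sc3.png

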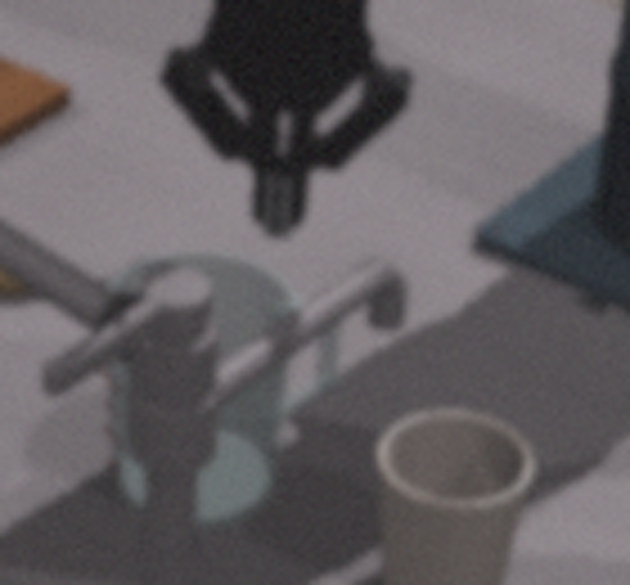

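The finger at crop (275,235) hangs above the tube, so it passed over. The tip is higher than the stated 17 mm ahead of the TCP implies. I'll measure the actual tip.

```bash
python3 - <<'E'
from h import *
np.set_printoptions(precision=4,suppress=True)
for n in("scene","top"):
    I=r.get_image(n); v,u=np.nonzero(I["z_map"]>0); z=I["z_map"][v,u]
    C=np.stack([(u-I["cx"])/I["fx"]*z,(v-I["cy"])/I["fy"]*z,z,np.ones_like(z)])
    W=(np.linalg.inv(I["camera_from_world"])@C)[:3].T
    k=(np.hypot(W[:,0]-.435,W[:,1]+.034)<.05)&(W[:,2]>.14)&(W[:,2]<.3)
    for lo in np.arange(.14,.3,.01):
        s=W[k&(W[:,2]>=lo)&(W[:,2]<lo+.01)]
        if len(s): print(n,round(lo,3),len(s),s.min(0),s.max(0))
E
```

```text
scene 0.19 31 [0.4163 0.0059 0.1909] [0.4542 0.0157 0.1992]
scene 0.2 1 [ 0.4417 -0.0258  0.2095] [ 0.4417 -0.0258  0.2095]
scene 0.21 36 [ 0.4305 -0.0422  0.2102] [ 0.4483 -0.0178  0.2199]
scene 0.22 41 [ 0.4317 -0.0443  0.2202] [ 0.4474 -0.0184  0.2296]
scene 0.23 47 [ 0.4228 -0.0418  0.2302] [ 0.4476 -0.0171  0.2399]
scene 0.24 43 [ 0.4258 -0.0479  0.2403] [ 0.4492 -0.0154  0.25  ]
scene 0.25 99 [ 0.4175 -0.0576  0.25  ] [ 0.4602 -0.001   0.26  ]
scene 0.26 158 [ 0.4124 -0.0693  0.26  ] [0.4639 0.0084 0.27  ]
scene 0.27 127 [ 0.4066 -0.0717  0.27  ] [0.4693 0.0132 0.2799]
scene 0.28 130 [ 0.416  -0.0722  0.2801] [0.4683 0.014  0.29  ]
scene 0.29 148 [ 0.4113 -0.0755  0.2901] [0.4681 0.0119 0.3   ]
top 0.29 2 [ 0.4513 -0.0802  0.2966] [ 0.4537 -0.0802  0.2991]
```

Measured tip is at about z 0.203 (confirmed by passing over the 195 mm tube top without force), roughly 36 mm higher than stated. I'll go back over the spout, descend by that much more, and check the tip again.

>>> send_rows:
  rows:
    - [0,0,0,0.02,0]
    - [0,-0.003,0.024,0,-9]
    - [0,-0.002,0.024,0,-9]
    - [0,0,0.024,0,-10]
    - [0,0,0.024,0,0]
    - [0,0,0,0,0]
    - [0,0,0,-0.028,0]
    - [0,0,0,-0.028,0]
    - [0,0,0,0,0]

```text
t: 8.3
eef_pos: [0.4285, 0.0602, 0.1491]
ee_rot: [1.0, 0.002, -0.002, 0.0]
wrist_force: [-0.1, 0.0, 0.3]
width: 0.001
grip_force: 0.0
```

```bash
python3 - <<'E'
from h import *
np.set_printoptions(precision=4,suppress=True)
e=r.get_obs()["eef_pos"]
I=r.get_image("scene"); v,u=np.nonzero(I["z_map"]>0); z=I["z_map"][v,u]
C=np.stack([(u-I["cx"])/I["fx"]*z,(v-I["cy"])/I["fy"]*z,z,np.ones_like(z)])
W=(np.linalg.inv(I["camera_from_world"])@C)[:3].T
k=(np.hypot(W[:,0]-e[0],W[:,1]-e[1])<.04)&(W[:,2]>.1)&(W[:,2]<.25)
for lo in np.arange(.1,.25,.01):
    s=W[k&(W[:,2]>=lo)&(W[:,2]<lo+.01)]
    if len(s): print(round(lo,3),len(s),s.min(0),s.max(0))
E
```

```text
0.16 1 [0.4295 0.0663 0.1687] [0.4295 0.0663 0.1687]
0.17 24 [0.4227 0.0493 0.1722] [0.4407 0.0742 0.1798]
0.18 54 [0.4168 0.0211 0.1801] [0.442  0.0756 0.1898]
0.19 57 [0.4208 0.021  0.19  ] [0.4416 0.077  0.1999]
0.2 40 [0.4243 0.0481 0.2003] [0.4418 0.0756 0.2095]
0.21 72 [0.4248 0.0275 0.21  ] [0.4425 0.0924 0.2199]
0.22 134 [0.4167 0.0215 0.22  ] [0.4448 0.0966 0.2299]
0.23 99 [0.412  0.0231 0.23  ] [0.4472 0.0987 0.2399]
0.24 88 [0.4217 0.0204 0.2401] [0.4478 0.0986 0.25  ]
```

Tip is at about 0.17 m, at y 0.049–0.076, beside the tube. I'll drop 5 mm more and push.

>>> send_rows:
  rows:
    - [0,0.001,-0.009,-0.005,0]
    - [0,0,-0.009,0,0]
    - [0,0,-0.007,0,0]
    - [0,-0.001,-0.01,0,4]
    - [0,-0.001,-0.01,0,4]
    - [0,0,-0.01,0,4]
    - [0,0.001,-0.01,0,4]
    - [0,0.001,-0.01,0,4]
    - [0,0.002,-0.01,0,4]
    - [0,0.003,-0.01,0,4]
    - [0,0,0,0,0]

```text
t: 9.72
eef_pos: [0.4362, -0.0345, 0.1457]
ee_rot: [0.97, 0.243, 0.0, 0.0]
wrist_force: [-0.5, 0.3, -0.5]
width: 0.0
grip_force: 0.0
```

```bash
python3 m.py
```

```text
[ 0.4362 -0.0345  0.1457] [0.9699 0.2433 0.0001 0.0001] -1.357645601070389
top spout 143 angle 207.50562177532026
top lever 80 angle 357.4036351024845
top jug_mouth 0.78 [ 0.4273 -0.0909  0.125 ]
top jug_mouth 0.78 [ 0.7342 -0.1516  0.125 ]
top lever_end 0.55 [0.6678 0.0125 0.254 ]
scene spout 49 angle 205.23280836172842
scene lever 146 angle 356.84770654474704
scene nozzle 0.96 [ 0.4171 -0.0627  0.15  ]
scene jug_mouth 0.72 [ 0.415  -0.1069  0.125 ]
scene jug_mouth 0.69 [ 0.562  -0.5526  0.125 ]
scene lever_end 0.68 [0.6625 0.0051 0.254 ]
```

Spout is at about 207.3°, target 214.5°. Push 7° more.

>>> send_rows:
  rows:
    - [0,0.002,-0.006,0,3]
    - [0,0.0025,-0.006,0,2]
    - [0,0.003,-0.006,0,2]
    - [0,0,0,0,0]
    - [0,0,0,0,0]

```text
t: 10.75
eef_pos: [0.4437, -0.0514, 0.1455]
ee_rot: [0.953, 0.303, 0.0, 0.0]
wrist_force: [-0.6, 0.5, 0.6]
width: 0.001
grip_force: 0.0
```

```bash
python3 m.py
```

```text
[ 0.4437 -0.0514  0.1455] [0.953  0.303  0.0001 0.    ] -1.2102544852908341
top spout 141 angle 214.977959471826
top lever 80 angle 357.41100745502683
top nozzle 0.3 [0.7154 0.0308 0.15  ]
top nozzle 0.17 [0.5553 0.004  0.15  ]
top jug_mouth 0.9 [ 0.7289 -0.1484  0.125 ]
top lever_end 0.51 [0.6624 0.0086 0.254 ]
scene lever 143 angle 357.33774365015506
scene nozzle 0.67 [ 0.4317 -0.0822  0.15  ]
scene nozzle 0.47 [ 0.4883 -0.1615  0.15  ]
scene jug_mouth 0.71 [ 0.4234 -0.1018  0.125 ]
scene jug_mouth 0.63 [ 0.5749 -0.5405  0.125 ]
scene lever_end 0.89 [0.6583 0.0029 0.254 ]
```

Nozzle is at about (0.432,-0.088), within 10 mm of the mouth. I'll back off from the spout, rise, and go to the clockwise side of the lever.

>>> send_rows:
  rows:
    - [0,-0.006,0.009,0,0]
    - [0,-0.008,0.012,0,0]
    - [0,0,0,0.05,0]
    - [0,0,0,0.05,0]
    - [0,0,0,0.055,0]
    - [0,0.04,0,0,-7]
    - [0,0.042,0,0,-8]
    - [0,0.042,0,0,-8]
    - [0,0.042,0,0,-8]
    - [0,0.042,0,0,-6]
    - [0,0,0,0,0]
    - [0,0,0,0,0]

```text
t: 12.65
eef_pos: [0.6367, -0.0294, 0.3002]
ee_rot: [1.0, -0.014, -0.001, -0.0]
wrist_force: [-0.5, 0.4, 0.7]
width: -0.002
grip_force: 0.0
```

```bash
python3 m.py; python3 - <<'E'
import numpy as np
P=np.array([.575,.012]);prev=None
for a in [-3,6,15,24,33,42,51,60,69,78,82,84]:
    t=np.radians(a);u=np.array([np.cos(t),np.sin(t)]);n=np.array([-u[1],u[0]]);c=P+.066*u-.0185*n
    print(a,np.round(c,4),np.round(c-prev,4) if prev is not None else''); prev=c
E
```

```text
[ 0.6367 -0.0294  0.3002] [ 0.9999 -0.0138 -0.0006 -0.0002] -1.8243605168344554
top jug_mouth 0.95 [ 0.5771 -0.54    0.125 ]
top jug_mouth 0.95 [ 0.728  -0.1503  0.125 ]
scene lever 146 angle 357.07106045493174
scene nozzle 0.87 [ 0.4287 -0.0982  0.15  ]
scene nozzle 0.56 [0.6526 0.2503 0.15  ]
scene jug_mouth 0.77 [ 0.43   -0.1023  0.125 ]
scene jug_mouth 0.71 [ 0.5633 -0.5508  0.125 ]
scene lever_end 0.57 [0.6657 0.011  0.254 ]
-3 [ 0.6399 -0.0099] 
6 [6.426e-01 5.000e-04] [0.0026 0.0104]
15 [0.6435 0.0112] [0.001  0.0107]
24 [0.6428 0.0219] [-0.0007  0.0107]
33 [0.6404 0.0324] [-0.0024  0.0105]
42 [0.6364 0.0424] [-0.004  0.01 ]
51 [0.6309 0.0516] [-0.0055  0.0092]
60 [0.624  0.0599] [-0.0069  0.0083]
69 [0.6159 0.067 ] [-0.0081  0.0071]
78 [0.6068 0.0727] [-0.0091  0.0057]
82 [0.6025 0.0748] [-0.0043  0.0021]
84 [0.6003 0.0757] [-0.0022  0.0009]
```

>>> send_rows:
  rows:
    - [0,0.002,0,-0.04,0]
    - [0,0.001,0,-0.04,0]
    - [0,0,0.007,0,0]
    - [0,0,0.007,0,0]
    - [0,0.001,0.006,0,0]
    - [0,0.002,0.01,0,7]
    - [0,0.001,0.0105,0,9]
    - [0,-0.0005,0.0105,0,9]
    - [0,0,0,0,0]

```text
t: 14.18
eef_pos: [0.6448, 0.0214, 0.2218]
ee_rot: [0.979, 0.202, 0.001, -0.0]
wrist_force: [0.6, 0.3, -0.3]
width: -0.002
grip_force: 0.0
```

```bash
python3 m.py | grep -v jug
```

```text
[0.6448 0.0214 0.2218] [ 0.9794  0.2018  0.001  -0.0001] -1.5484356212965242
scene lever 175 angle 17.22515145123323
scene lever_end 0.57 [0.6558 0.0474 0.254 ]
```

Lever follows (about 24°). Continue to about 76°.

>>> send_rows:
  rows:
    - [0,-0.003,0.0105,0,9]
    - [0,-0.004,0.01,0,9]
    - [0,-0.0055,0.009,0,9]
    - [0,-0.007,0.0085,0,9]
    - [0,-0.008,0.007,0,9]
    - [0,-0.006,0.0045,0,6]
    - [0,0,0,0,0]
    - [0,0,0,0,0]

```text
t: 15.58
eef_pos: [0.6108, 0.0699, 0.2205]
ee_rot: [0.798, 0.603, 0.0, -0.0]
wrist_force: [0.9, 0.8, -0.2]
width: 0.001
grip_force: 0.0
```

```bash
python3 m.py | grep -v jug
```

```text
[0.6108 0.0699 0.2205] [ 0.7978  0.603   0.     -0.0001] -0.8426120735776881
top nozzle 0.73 [ 0.4344 -0.09    0.15  ]
top nozzle 0.6 [0.6062 0.3645 0.15  ]
top lever_end 0.4 [0.417  0.0423 0.254 ]
scene lever 139 angle 60.85084094614789
scene lever_end 0.59 [0.6041 0.0982 0.254 ]
```

>>> send_rows:
  rows:
    - [0,-0.003,0.0015,0,3]
    - [0,-0.003,0.0015,0,3]
    - [0,-0.002,0.0005,0,1]
    - [0,0,0,0,0]

```text
t: 16.48
eef_pos: [0.6029, 0.0736, 0.2206]
ee_rot: [0.759, 0.651, 0.0, 0.0]
wrist_force: [2.4, 1.2, -0.7]
width: -0.002
grip_force: 1.0
```

>>> send_rows:
  rows:
    - [0,-0.002,0,0,0]
    - [0,0,0,0,0]

```text
t: 16.73
eef_pos: [0.6027, 0.0737, 0.2209]
ee_rot: [0.759, 0.651, 0.002, 0.001]
wrist_force: [8.8, 1.9, -4.7]
width: 0.001
grip_force: 3.9
```

The force rises and motion stops: the lever is at its stop. Back off and rise.

>>> send_rows:
  rows:
    - [0,0.008,-0.001,0,0]
    - [0,0.015,-0.002,0,0]
    - [0,0,0,0.05,0]
    - [0,0,0,0.06,0]
    - [0,-0.04,0.05,0,0]
    - [0,-0.04,0.05,0,0]
    - [0,-0.04,0.05,0,0]
    - [0,-0.04,0.05,0,0]
    - [0,0,0,0,0]
    - [0,0,0,0,0]

```text
t: 17.98
eef_pos: [0.4677, 0.265, 0.3304]
ee_rot: [0.759, 0.651, -0.001, 0.0]
wrist_force: [1.1, 0.4, -0.3]
width: 0.001
grip_force: 0.0
```

```bash
python3 m.py; python3 -c "
from h import *
p=r.get_image('top'); cv2.imwrite('pics/fin.png',cv2.resize(p['image'][175:325,230:430],None,fx=4,fy=4)[:,:,::-1])"
```

```text
[0.4677 0.265  0.3304] [ 0.7588  0.6514 -0.0005  0.0004] -1.0525818412972356
top spout 195 angle 214.6714540381395
top lever 87 angle 80.91829583289656
top nozzle 0.94 [ 0.4289 -0.0853  0.15  ]
top jug_mouth 0.96 [ 0.5799 -0.5391  0.125 ]
top jug_mouth 0.87 [ 0.7268 -0.1514  0.125 ]
top lever_end 0.59 [0.5877 0.0913 0.254 ]
scene lever 157 angle 79.66436174579928
scene nozzle 0.76 [ 0.4231 -0.0957  0.15  ]
scene jug_mouth 0.94 [ 0.5696 -0.5609  0.125 ]
scene jug_mouth 0.69 [ 0.4232 -0.0921  0.125 ]
scene lever_end 0.68 [0.599  0.0947 0.254 ]
```

View pics/fin.png

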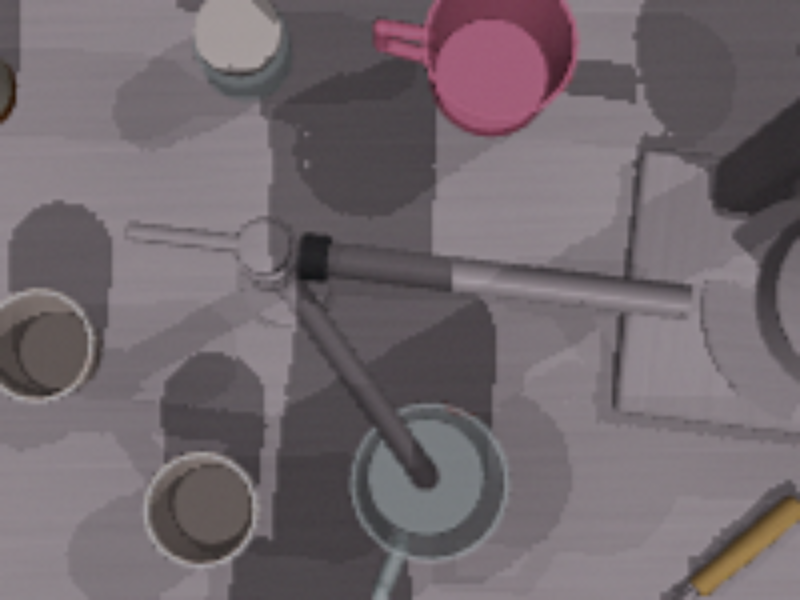

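The nozzle at crop (427,475) is over the middle of the jug's mouth (430,483). The lever at (130,230) lies opposite the pipe, so it is fully open. Cups and jug have not moved.

```bash
python3 -c "
from rig import r
print(r.job_done())"
```

```text
the job is handed in; nothing more can be done
None
```

I pushed the spout round until its nozzle stood over the middle of the glass jug's mouth (within about 10 mm), then pushed the tap lever counter-clockwise to its stop. In the last picture the jug and both cups had not moved, and I handed the job in at about 18 s; no verdict came back.

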